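Clamp a medicine vial and keep the trigger squeezed

ROBOT

A 6-joint arm with a two-finger parallel gripper is mounted at the origin on the work surface. World frame = base frame: x ahead of the robot, y to its left, z up, the work surface at z = 0. Lengths are in m, angles in rad, forces in N, time in s.
With the tool pointing down it reaches from about 0.35 to 0.975 m from the base axis. Payload 4.9 kg.
Tool frame: the origin (TCP) lies on the centre line of the jaws, within the pads' length; the fingertips stand manip.tip_reach ahead of it and the grasp point (between the pads) is the TCP (manip.tip_reach is the distance from the TCP to the fingertips, in m); z points along the fingers, y is the line along which they close (so a half turn about z gives the same grasp; the last joint's range is limited). The gripper opens to 85 mm and grips with 20 to 120 N. Pads are 22 mm wide; open, the fingers measure 114 mm over their backs; the gripper's body (76 mm by 85 mm) begins 54 mm behind the grasp point. The pads swing forward as they close: fully open they stand 13 mm farther back than shut.
Start: joints at [1.172, 0.053, 1.613, -0, 1.476, -0.119], TCP at [0.173, 0.601, 0.25] pointing down, gripper open.
Joint ranges: [-3.01, 3.01], [-1.01, 2.22], [0.06, 2.58], [-1.02, 4.17], [0.09, 2.62], [-3.14, 3.14]. Speed limits (rad/s): [2.57, 2.57, 3.14, 3.14, 3.14, 3.14].

INTERFACE

Orientations are given as a unit quaternion [w, x, y, z].
In Python, from plant import manip gives the robot as it stands. The module is installed in compiled form; this text tells all that it offers.
- The arm moves only by the tool move_arm, never from a script. Its argument "rows" is a list of rows, each a list of 7 numbers: the shift along the tool's x, y, z in cm, then the turn, a rotation vector about the tool's x, y, z in degrees, then the opening, from -1 (shut) to 1 (fully open). In form: [[tx, ty, tz, ax, ay, az, jaw], ...]. A call has 1 to 20 rows; each row shifts and turns the commanded pose from where the row before left it, along the tool's axes as they then stand; what a row does not reach is not made up. A row lasts 1/12 s, in which the tool goes at most 41.7 mm and 7.16 degrees, less where a joint would pass 70% of its speed; a pose out of reach is approached as far as the arm can. A call is refused whole if a number of a shift passes 4.17 or a number of a turn 7.16, either way. A call with a gripper value outside its range is refused whole. The fingers move at their own pace and stop on an object; the grip force is fixed at half the most. Time passes only in rows, so rows that do not move let the fingers close. It gives the time, the measured TCP pose, the force, the opening and the grip force at its end, in the units of the state.
- manip.state(): the state, without advancing time (a new reading comes with each control period).
- manip.grab_frame(name): name is "scene" or "side" or "wrist"; returns a dict with "img" (480x640x3 uint8, blue, green, red), "mtx" (3x3 intrinsics, pixels), "R" (3x3) and "t" (3): a world point X has camera coordinates R X + t. Camera axes: x right, y down, z forward; pixel columns grow to the right and rows downward; lengths in m; the calibration is good to about 2 mm. A picture is of the moment at which its call begins. There is no depth.
- manip.job_done(): hands the job in; it is judged then, once.
The state is a dict: "time": time; "joint_pos": joint angles; "joint_vel": joint speeds; "joint_efforts": joint torques, N m; "tool_pos": TCP position; "tool_rot": TCP orientation; "contact_force": force on the tool from outside, world axes, zero at the start; "ft_torque": the same for the moment, N m; "gripper_width": opening from 0.0 (shut) to 1.0 (fully open); "grasp_force": force on a finger pad.
Only numpy, scipy, OpenCV 4.12 (cv2) and the standard library are available. Lean on these libraries where they do the work, as an engineer would, in place of code of your own. Each camera call takes 0.05 s, during which the arm holds its last target. There are 200 camera calls.

TASK

Stand the amber vial with the red cap upright in the white V-shaped nest of the blue bench clamp and let go of it. Then pump the red trigger against the black handle until the orange sprung pad presses the vial firmly into the nest, its springs pushed in about half of their travel and never all the way, which would break the glass. Finish while still holding the trigger squeezed with the pad at that pressure; move the jaw only by the trigger, and leave the other things alone.

Things in the scene. Friction and masses are not known exactly. Their poses are not given: they have to be found in the camera images.
- vial: amber glass vial with a red cap and a paper label, 0.1 kg; round body 42 mm in diameter and 60 mm high, neck 26 mm wide, cap 31 mm wide, 83 mm high in all. Origin: centre of its underside; z up along its axis
- clamp: fixed clamp on a blue plate 300 x 75 x 8 mm. Origin: centre of the plate's underside. x runs along the bar from the nest (-x end) to the trigger (+x end), z up; in this order stand nest, pad, jaw, black handle, red trigger. The V of the nest opens to +x; its walls, the jaw and the pad end 45 mm above the bench, the toothed steel bar 35 mm above it
- nest (a point): where the centre of the vial's underside comes to rest when it is fully in the V (105 mm to -x of the clamp's origin, on top of the base plate, 8 mm above the bench). Axes as the clamp's. A vial stood 3 to 12 mm to +x of here is slid home by the pad
- handle (a point): centre of the fixed black handle, 95 mm above the bench; upright post 12 mm thick along the clamp's x, 28 mm wide, its top 120 mm above the bench; nothing but the low bar, 45 mm or more below this point, stands beside it
- trigger_grip (a point): centre of the red trigger, 95 mm above the bench, moving with it; upright paddle 12 mm thick along the clamp's x, 28 mm wide, top 120 mm up. Centre to centre it is 32 mm to +x of the handle when released, 18 mm when fully squeezed (44 and 30 mm across the pair). Only its outer (+x) face needs pushing; the handle may be touched too
- trigger (a joint): stroke in m: 0 released, 0.014 fully squeezed (to -x). A spring returns it with 3 to 5 N; some 6 N move the free jaw, up to 20 N with the pad pressed. A full squeeze moves the jaw 12 mm (two 6 mm teeth), the first anything from 6 to 15 mm; let it come back to 0 before the next squeeze
- jaw (a joint): travel of the ratchet jaw towards the nest in m, 0 to 0.06; starts between 0 and 0.02. At 0 with the pad free the pad's face is 40 mm from a vial at home in the nest. The ratchet holds the jaw when the trigger is released, with up to 6 mm of back-play
- pad (a joint): how far the pad's springs are pushed in, in m: 0 free, 0.012 at the stop (vial crushed); 1.2 N per mm
- pad_face (a point): centre of the face of the orange pad (6 x 34 x 30 mm) that meets the vial; moves with the jaw and the pad
- vial_blue: bystander: vial of the same shape, clear glass, blue cap. Origin: centre of its underside
- vial_green: bystander: vial of the same shape, clear glass, green cap. Origin: centre of its underside
- tape_roll: bystander: roll of paper tape lying flat, 90 mm in diameter, 24 mm high. Origin: centre of its underside
- swab_box: bystander: cardboard box 60 x 110 x 50 mm high. Origin: centre of its underside

How it is judged:
By the outcome, as a careful person would: the job done as asked, in the order asked, and still so for the second after the job is handed in, while the arm keeps its last pose, push and grip.
It also fails if it takes over 64 s, if anything falls off the work surface, if the arm or the gripper's body presses on something with over 40 N, if the wrist force passes 120 N, or if a joint passes its speed limit or range.

## Working session

There is one attempt and no reset: what is moved stays moved. The work goes in short steps, Python scripts to look and compute and a tool call to move; the robot and the scene stay as the last step left them, time stands still between calls to the robot, and variables do not carry over. Pictures are saved under pics/ and viewed, at most 10 in all, crops included, and the job is handed in when it is done.

Besides the shell and the picture viewer there is one more tool, called after "Request:" as name([rows], argument=value, ...), one row to a line, values as JSON. move_arm: Moves the arm, as the interface text tells. Its arguments: {"type":"object","properties":{"rows":{"type":"array","items":{"type":"array","items":{"type":"number"}}}},"required":["rows"]}

```bash
mkdir -p pics; cat > h.py <<'E'
import numpy as np, cv2
from plant import manip
def ray(f,u,v):
    d=f["R"].T@np.linalg.inv(f["mtx"])@np.array([u,v,1.]); c=-f["R"].T@f["t"]; return c,d
def onz(f,u,v,z):
    c,d=ray(f,u,v); return c+d*(z-c[2])/d[2]
def proj(f,X):
    p=f["mtx"]@(f["R"]@np.array(X,float)+f["t"]); return p[:2]/p[2]
E
python3 - <<'E'
from h import *
for n in("scene","side"):
    f=manip.grab_frame(n); cv2.imwrite(f"pics/{n}0.png",f["img"]); print(n,-f["R"].T@f["t"],f["R"][2])
s=manip.state(); print(s,manip.tip_reach)
E
```

```text
scene [1.25621492 0.03276141 1.32872874] [-0.48044746 -0.04859495 -0.87567618]
side [0.29421342 0.66243217 0.70714536] [ 0.28787116 -0.71619172 -0.63576695]
{'time': 0.1, 'joint_pos': array([ 1.17201420e+00,  5.33009726e-02,  1.61416901e+00, -1.54327410e-06,
        1.47599061e+00, -1.19045247e-01]), 'joint_vel': array([-0.00014207, -0.00161328, -0.00241184, -0.00014853,  0.00104643,
       -0.00032002]), 'joint_efforts': array([ 2.04642021e-06, -3.94904959e+01, -3.71363211e+01, -1.43262428e-04,
        3.90848887e-03,  9.83761083e-06]), 'tool_pos': array([0.17238374, 0.60020446, 0.24917228]), 'tool_rot': array([-2.38381357e-04,  1.39412704e-01,  9.90233925e-01, -9.03032287e-04]), 'contact_force': array([-0.57229971, -0.1767534 , -1.26335768]), 'ft_torque': array([ 0.0052279 , -0.05796074, -0.00390559]), 'grasp_force': 0.0, 'gripper_width': 1.0022955574434158} 0.019
```

View pics/scene0.png

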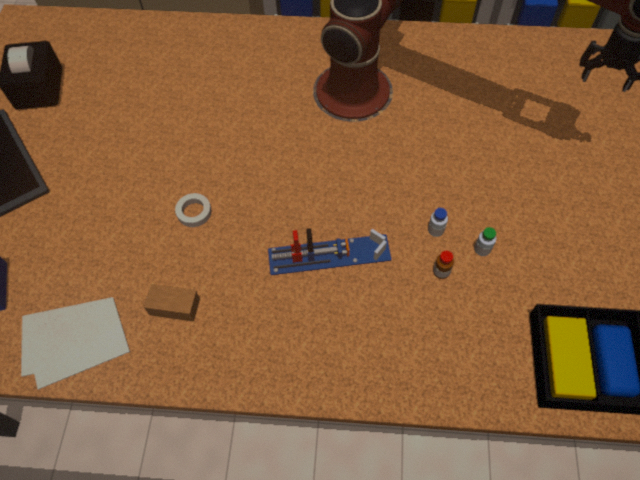

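View pics/side0.png

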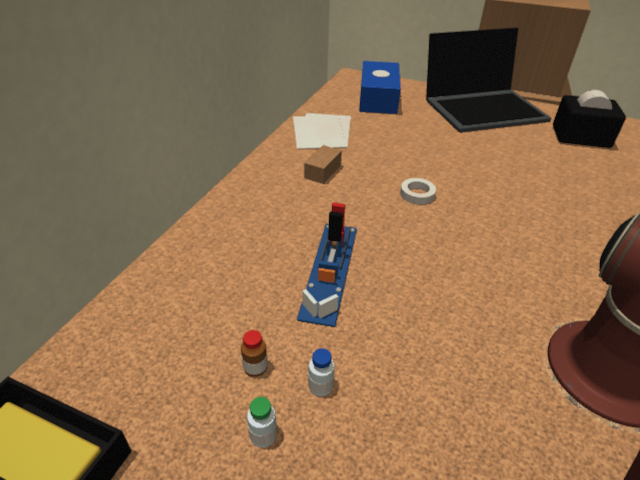

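The scene view shows the clamp around (330,253) with its nest at right, near (378,243), and the red trigger at (297,245). The amber vial is at (445,263), the blue one at (439,220) and the green one at (487,240). The side view shows the amber vial at (254,352) and the nest at (320,302).

```bash
cat >> h.py <<'E'
def mask(img,hr,smin=120,vmin=50,roi=None):
    h=cv2.cvtColor(img,cv2.COLOR_BGR2HSV); m=np.zeros(h.shape[:2],np.uint8)
    for a,b in hr: m|=cv2.inRange(h,(a,smin,vmin),(b,255,255))
    if roi: k=np.zeros_like(m); x0,y0,x1,y1=roi; k[y0:y1,x0:x1]=1; m*=k
    return m
def blobs(m,amin=8):
    n,l,s,c=cv2.connectedComponentsWithStats(m,connectivity=8)
    return [(int(s[i,4]),*map(int,s[i,:4]),c[i].round(1).tolist()) for i in range(1,n) if s[i,4]>=amin]
def tri(f,p,g,q):
    A=[];b=[]
    for F,(u,v) in((f,p),(g,q)):
        c,d=ray(F,u,v); d/=np.linalg.norm(d); P=np.eye(3)-np.outer(d,d); A.append(P); b.append(P@c)
    return np.linalg.lstsq(np.vstack(A),np.hstack(b),rcond=None)[0]
E
python3 - <<'E'
from h import *
f=manip.grab_frame("scene"); g=manip.grab_frame("side")
R=[(0,4),(174,180)]
print("red sc",blobs(mask(f["img"],R,200,60,(250,200,520,300))))
print("red sd",blobs(mask(g["img"],R,200,60,(200,180,400,480))))
for n,F,roi in(("sc",f,(255,220,400,290)),("sd",g,(290,215,370,330))):
    m=mask(F["img"],[(100,125)],120,30,roi); m=cv2.morphologyEx(m,cv2.MORPH_CLOSE,np.ones((9,9),np.uint8))
    c=max(cv2.findContours(m,0,1)[0],key=cv2.contourArea); hull=cv2.convexHull(c)
    # quad in world plane
    P=np.array([onz(F,*p[0],.008)[:2] for p in hull]).astype(np.float32)
    r=cv2.minAreaRect(P); print(n,r,"\n",cv2.boxPoints(r)); print(P.round(3).tolist())
    print([onz(F,*p[0],.008)[:2].round(3).tolist() for p in cv2.approxPolyDP(hull,6,True)])
for n,hr in(("blue",[(105,125)]),("green",[(50,75)])):
    print(n,blobs(mask(f["img"],hr,150,60,(420,195,520,280))),blobs(mask(g["img"],hr,150,50,(230,330,350,460))))
for n,F,b in (("sc",f,(365,220,395,265)),("sd",g,(295,280,350,325))):
    x0,y0,x1,y1=b; cv2.imwrite(f"pics/c_{n}.png",cv2.resize(F["img"][y0-30:y1+30,x0-130:x1+90] if n=="sc" else F["img"][190:390,220:370],None,fx=3,fy=3,interpolation=cv2.INTER_CUBIC))
E
```

```text
red sc [(32, 293, 231, 5, 10, [295.2, 235.4]), (47, 291, 243, 10, 14, [295.7, 250.4]), (109, 441, 251, 12, 12, [446.2, 256.3]), (11, 294, 258, 4, 4, [295.6, 259.2])]
red sd [(101, 332, 203, 12, 15, [338.0, 207.9]), (9, 342, 219, 2, 8, [342.2, 222.2]), (16, 341, 228, 3, 10, [342.1, 231.9]), (247, 244, 331, 17, 18, [252.1, 339.2])]
sc ((0.5499398708343506, -0.029334455728530884), (0.07108630239963531, 0.2925085723400116), 11.650156021118164) 
 [[ 0.48559502  0.10672941]
 [ 0.5446629  -0.17975315]
 [ 0.61428475 -0.16539833]
 [ 0.55521685  0.12108424]]
[[0.49900001287460327, 0.06499999761581421], [0.5189999938011169, 0.11299999803304672], [0.5410000085830688, 0.11800000071525574], [0.5550000071525574, 0.11800000071525574], [0.5590000152587891, 0.10400000214576721], [0.5669999718666077, 0.06499999761581421], [0.5789999961853027, 0.004999999888241291], [0.6119999885559082, -0.1589999943971634], [0.6129999756813049, -0.16300000250339508], [0.6100000143051147, -0.16599999368190765], [0.5529999732971191, -0.17800000309944153], [0.550000011920929, -0.17599999904632568], [0.5099999904632568, -0
[... 537 characters left out ...]
0.003000000026077032], [0.49300000071525574, 0.04699999839067459], [0.48899999260902405, 0.06800000369548798], [0.5320000052452087, 0.06700000166893005], [0.5460000038146973, 0.05900000035762787], [0.5649999976158142, 0.04600000008940697], [0.5680000185966492, 0.03799999877810478], [0.5709999799728394, 0.027000000700354576], [0.5950000286102295, -0.0860000029206276], [0.6039999723434448, -0.13199999928474426], [0.6079999804496765, -0.1550000011920929]]
[[0.608, -0.155], [0.542, -0.177], [0.489, 0.068], [0.565, 0.046]]
blue [(78, 436, 209, 10, 10, [440.4, 213.2])] [(275, 313, 349, 18, 19, [321.4, 357.9])]
green [(99, 484, 228, 12, 11, [489.3, 232.8])] [(324, 250, 398, 20, 21, [259.9, 407.7])]
```

View pics/c_sc.png

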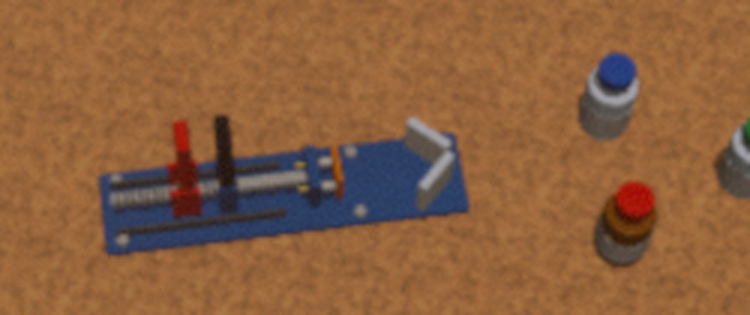

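The enlarged crop shows the plate corners at scene pixels (269,248), (271,274), (391,260) and (387,235), with the V opening toward the pad and trigger.

```bash
python3 - <<'E'
from h import *
f=manip.grab_frame("scene"); g=manip.grab_frame("side")
C=np.array([onz(f,*p,.008)[:2] for p in((269,248.3),(270.7,274),(391,260.3),(387,234.7))]); print(C.round(4).tolist(),C.mean(0))
print([np.linalg.norm(C[i]-C[i-1]).round(3) for i in range(4)])
d=(C[0]+C[1])-(C[2]+C[3]); print("xaxis",d/np.linalg.norm(d),np.degrees(np.arctan2(d[1],d[0])))
for n,p,q in(("red",(446.2,256.3),(252.1,339.2)),("blue",(440.4,213.2),(321.4,357.9)),("green",(489.3,232.8),(259.9,407.7))):
    print(n,tri(f,p,g,q).round(4),onz(f,*p,.077).round(4),onz(g,*q,.077).round(4))
w=manip.grab_frame("wrist"); s=manip.state()
print("cam-tcp",-w["R"].T@w["t"]-s["tool_pos"],w["R"].round(3).tolist(),w["mtx"][0,0])
E
```

```text
[[0.5453, -0.179], [0.6157, -0.1663], [0.558, 0.1234], [0.4863, 0.1117]] [ 0.55132878 -0.02752064]
[np.float64(0.297), np.float64(0.072), np.float64(0.295), np.float64(0.073)]
xaxis [ 0.19711521 -0.98038033] -78.63168526854217
red [0.5744 0.2462 0.0761] [0.5751 0.2463 0.077 ] [0.5738 0.2465 0.077 ]
blue [0.4568 0.2344 0.0763] [0.4576 0.2346 0.077 ] [0.4563 0.2344 0.077 ]
green [0.5043 0.3491 0.0767] [0.5047 0.3492 0.077 ] [0.504 0.349 0.077]
cam-tcp [-0.07605272  0.02064315  0.12310752] [[0.278, 0.961, -0.001], [0.915, -0.264, 0.306], [0.293, -0.086, -0.952]] 404.6894098951118
```

Request:
move_arm([
  [-3.45,-1.64,0.36,0,0,0,1],
  [-3.45,-1.64,0.36,0,0,0,1],
  [-3.45,-1.64,0.36,0,0,0,1],
  [-3.45,-1.64,0.36,0,0,0,1],
  [-3.45,-1.64,0.36,0,0,0,1],
  [-3.45,-1.64,0.36,0,0,0,1],
  [-3.45,-1.64,0.36,0,0,0,1],
  [-3.45,-1.64,0.36,0,0,0,1],
  [-3.45,-1.64,0.36,0,0,0,1],
  [-3.45,-1.64,0.36,0,0,0,1],
  [-3.45,-1.64,0.36,0,0,0,1],
  [-3.45,-1.64,0.36,0,0,0,1],
  [-3.45,-1.64,0.36,0,0,0,1],
  [-3.45,-1.64,0.36,0,0,0,1],
])

```text
time: 1.52
tool_pos: [0.5747, 0.2451, 0.1999]
tool_rot: [0.0, 0.14, 0.99, 0.0]
contact_force: [0.2, -0.1, 0.5]
gripper_width: 1.001
grasp_force: 0.0
```

Request:
move_arm([
  [0,0,0,0,0,7,1],
  [0,0,0,0,0,7,1],
  [0,0,0,0,0,7,1],
  [0,0,0,0,0,7,1],
  [0,0,0,0,0,7,1],
  [0,0,0,0,0,7,1],
  [0,0,0,0,0,7,1],
  [0,0,0,0,0,7,1],
  [0,0,0,0,0,6.6,1],
  [0,0,0,0,0,0,1],
  [0,0,0,0,0,0,1],
])

```text
time: 2.43
tool_pos: [0.5734, 0.2466, 0.1999]
tool_rot: [-0.0, 0.632, 0.775, -0.0]
contact_force: [-0.5, -0.6, 0.7]
gripper_width: 0.998
grasp_force: 0.0
```

```bash
cat >> h.py <<'E'
from scipy.spatial.transform import Rotation as Ro
def tool():
    s=manip.state(); q=s["tool_rot"]; return s,s["tool_pos"],Ro.from_quat([q[1],q[2],q[3],q[0]]).as_matrix()
def need(target):
    s,p,R=tool(); return (R.T@(np.array(target)-p)*100).round(2)
E
python3 - <<'E'
from h import *
s,p,R=tool(); print(s["time"],p,R.round(3).tolist(),s["contact_force"])
w=manip.grab_frame("wrist"); cv2.imwrite("pics/w1.png",w["img"])
b=blobs(mask(w["img"],[(0,4),(174,180)],200,60),200); print(b,[onz(w,*x[5],.083).round(4) for x in b])
E
```

```text
2.4333 [0.57337284 0.24663493 0.19987188] [[-0.2, 0.98, -0.0], [0.98, 0.2, 0.0], [0.0, -0.0, -1.0]] [-0.45756081 -0.63024189  0.74333539]
[(1806, 302, 212, 47, 49, [325.0, 236.4])] [array([0.5721, 0.2479, 0.083 ])]
```

View pics/w1.png

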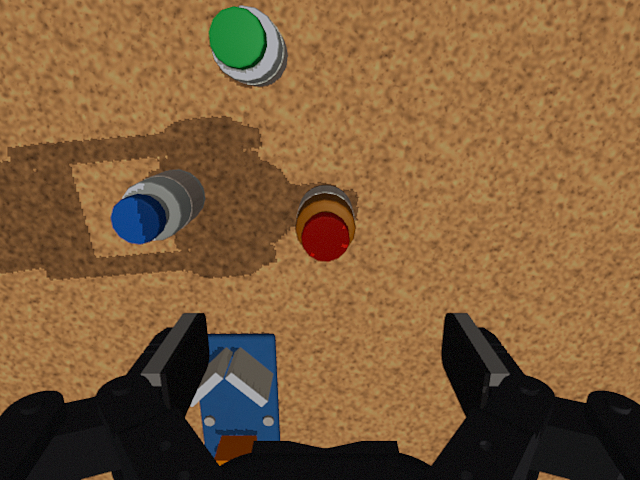

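The wrist view shows the red cap at (325,236), directly under the tool and between the fingers. The V nest is at (237,365) and opens away from the vial.

Request:
move_arm([
  [0.02,0,2.8,0,0,0,1],
  [0.02,0,2.8,0,0,0,1],
  [0,0,2.8,0,0,0,1],
  [0,0,2.8,0,0,0,1],
  [0,0,2,0,0,0,1],
  [0,0,1,0,0,0,1],
  [0,0,0,0,0,0,1],
  [0,0,0,0,0,0,0.3],
  [0,0,0,0,0,0,-0.4],
  [0,0,0,0,0,0,-1],
  [0,0,0,0,0,0,-1],
  [0,0,0,0,0,0,-1],
  [0,0,0,0,0,0,-1],
  [0,0,0,0,0,0,-1],
])

```text
time: 3.65
tool_pos: [0.5748, 0.2475, 0.0604]
tool_rot: [0.001, 0.634, 0.774, 0.002]
contact_force: [-1.6, 0.7, 6.7]
gripper_width: 0.469
grasp_force: 61.2
```

Request:
move_arm([
  [0,0,-1,0,0,0,-1],
  [0,0,-2.5,0,0,0,-1],
  [0,0,-3,0,0,0,-1],
  [0,0,-3,0,0,0,-1],
  [0,0,-3,0,0,0,-1],
  [0,0,-1.5,0,0,0,-1],
  [-3,-0.2,0,0,0,0,-1],
  [-3,-0.2,0,0,0,0,-1],
  [-2,-0.2,0,0,0,0,-1],
  [0,0,0,0,0,0,-1],
  [0,0,0,0,0,0,-1],
])

```text
time: 4.57
tool_pos: [0.5831, 0.1666, 0.1981]
tool_rot: [-0.0, 0.634, 0.773, 0.0]
contact_force: [-0.2, 0.1, -1.6]
gripper_width: 0.47
grasp_force: 60.6
```

```bash
python3 - <<'E'
from h import *
s,p,R=tool(); print(s["time"],p,s["gripper_width"],s["grasp_force"],s["contact_force"])
w=manip.grab_frame("wrist"); cv2.imwrite("pics/w2.png",w["img"])
E
```

```text
4.5667 [0.58307001 0.16663268 0.19809455] 0.46966809588271385 60.63732147216797 [-0.19936207  0.06213166 -1.60709739]
```

View pics/w2.png

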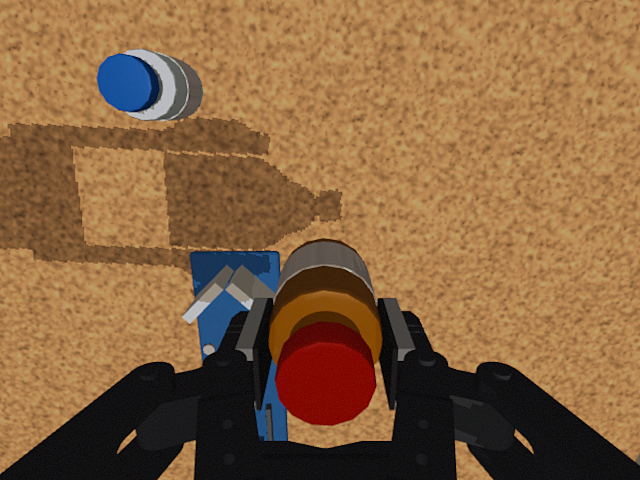

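The wrist view shows the vial held straight, with its cap at (326,373). The end corners of the plate are at about (191,252) and (279,251), and the V is beside the left finger.

```bash
python3 - <<'E'
from h import *
f=manip.grab_frame("wrist")
m=mask(f["img"],[(100,125)],120,30,(180,240,290,440))
# left/right edges of plate end
for y in (254,256,260,275,290,335): 
    x=np.where(m[y])[0]; print(y,x.min() if len(x) else None,x.max() if len(x) else None)
for x in(200,215,230,250,265): print(x,np.where(m[:,x])[0][:1])
a=onz(f,191,251.5,.008); b=onz(f,279,250.5,.008); print(a,b,np.linalg.norm(a-b), np.degrees(np.arctan2(*(b-a)[[1,0]])))
X=np.array([.1971,-.9804,0]); print("nest",(a+b)/2+.045*X)
E
```

```text
254 191 278
256 190 278
260 190 278
275 193 279
290 194 275
335 199 224
200 [253]
215 [252]
230 [252]
250 [252]
265 [252]
[0.4806521  0.11193223 0.008     ] [0.55145316 0.12688751 0.008     ] 0.07236332193971662 11.927234934281225
nest [0.52492213 0.07529187 0.008     ]
```

Request:
move_arm([
  [-2.2,-1.8,0,0,0,0,-1],
  [-2.2,-1.8,0,0,0,0,-1],
  [-2.2,-1.8,0,0,0,0,-1],
  [-2.1,-1.9,0,0,0,0,-1],
  [0,0,2.2,0,0,0,-1],
  [0,0,2.2,0,0,0,-1],
  [0,0,2.2,0,0,0,-1],
  [0,0,1,0,0,0,-1],
  [0,0,0,0,0,0,-1],
  [0,0,0,0,0,0,-1],
])

```text
time: 5.5
tool_pos: [0.5287, 0.0684, 0.1218]
tool_rot: [-0.0, 0.633, 0.774, -0.0]
contact_force: [-0.2, 0.2, -0.5]
gripper_width: 0.47
grasp_force: 60.9
```

```bash
python3 - <<'E'
from h import *
s,p,R=tool(); print(s["time"],p,s["contact_force"],need((.529,.0665,.0695)))
w=manip.grab_frame("wrist"); g=manip.grab_frame("side")
a=w["img"]; b=cv2.resize(g["img"][220:340,280:360],(320,480),interpolation=cv2.INTER_CUBIC)
cv2.imwrite("pics/w3.png",np.hstack([a[:,80:560],b]))
print("tcp px",proj(w,p),"axis at base",proj(w,p-[0,0,.0604]))
E
```

```text
5.5 [0.52865204 0.0684047  0.12180795] [-0.15335583  0.21451997 -0.46331102] [-0.19  0.    5.23]
tcp px [327.83753268 341.80412692] axis at base [327.13874346 274.16907859]
```

View pics/w3.png

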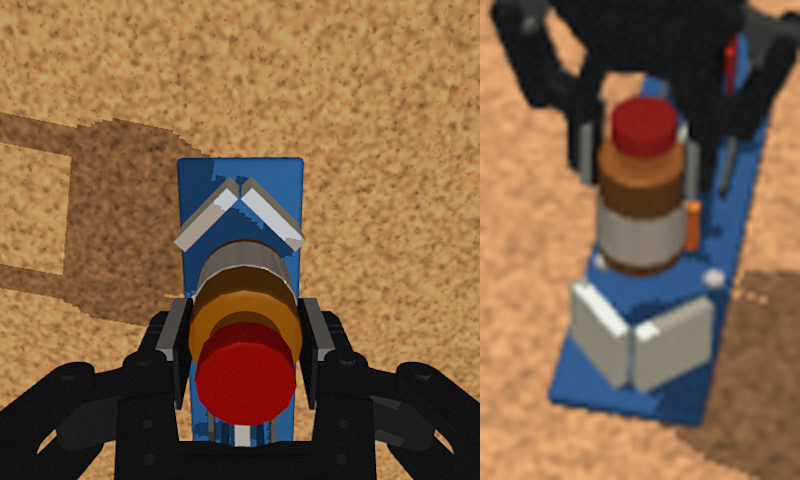

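The wrist half shows the plate axis near full-image column 321 and the vial axis at about 327, so the vial is 3 mm off to the right. The V itself is clear and in front of the vial. I'll correct the offset, lower the vial, and open.

Request:
move_arm([
  [-0.1,-0.3,0.8,0,0,0,-1],
  [0,0,1,0,0,0,-1],
  [0,0,1,0,0,0,-1],
  [0,0,1,0,0,0,-1],
  [0,0,0.7,0,0,0,-1],
  [0,0,0.4,0,0,0,-1],
  [0,0,0.1,0,0,0,-1],
  [0,0,0,0,0,0,-1],
  [0,0,0,0,0,0,-1],
])

```text
time: 6.35
tool_pos: [0.5264, 0.0661, 0.0722]
tool_rot: [0.0, 0.634, 0.774, 0.0]
contact_force: [0.7, -1.1, -0.7]
gripper_width: 0.47
grasp_force: 60.9
```

Request:
move_arm([
  [0.2,0,0,0,0,0,-1],
  [0,0,0.2,0,0,0,-1],
  [0,0,0.15,0,0,0,-1],
  [0,0,0,0,0,0,-1],
  [0,0,0,0,0,0,-1],
])

```text
time: 6.77
tool_pos: [0.5258, 0.0681, 0.0685]
tool_rot: [0.0, 0.634, 0.774, 0.0]
contact_force: [0.4, 0.5, -1.0]
gripper_width: 0.468
grasp_force: 60.9
```

Request:
move_arm([
  [0,0,0,0,0,0,0.1],
  [0,0,0,0,0,0,0.3],
  [0,0,0,0,0,0,0.5],
  [0,0,0,0,0,0,0.6],
  [0,0,0,0,0,0,0.7],
  [0,0,0,0,0,0,0.7],
  [0,0,-2,0,0,0,0.7],
  [0,0,-3,0,0,0,0.7],
  [0,0,-3,0,0,0,0.7],
  [0,0,-3,0,0,0,0.7],
  [0,0,-3,0,0,0,0.7],
  [-3,0,-2,0,0,0,0],
  [-3,0,0,0,0,0,-1],
  [-3,0,0,0,0,0,-1],
  [-3,0,0,0,0,0,-1],
  [0,0,0,0,0,0,-1],
  [0,0,0,0,0,0,-1],
])

```text
time: 8.18
tool_pos: [0.5493, -0.0507, 0.2283]
tool_rot: [-0.0, 0.635, 0.773, 0.0]
contact_force: [-0.7, -0.2, 0.1]
gripper_width: 0.003
grasp_force: 0.0
```

```bash
python3 - <<'E'
from h import *
s,p,R=tool(); print(s["time"],p)
w=manip.grab_frame("wrist")
cv2.imwrite("pics/w4.png",w["img"])
R_=[(0,4),(174,180)]
print(blobs(mask(w["img"],R_,200,50),60)); print("orange",blobs(mask(w["img"],[(7,13)],215,80),60))
E
```

```text
8.1833 [ 0.54934901 -0.05069223  0.22830945]
[(1499, 299, 3, 51, 59, [319.8, 29.5]), (390, 310, 288, 38, 45, [328.3, 298.0])]
orange []
```

View pics/w4.png

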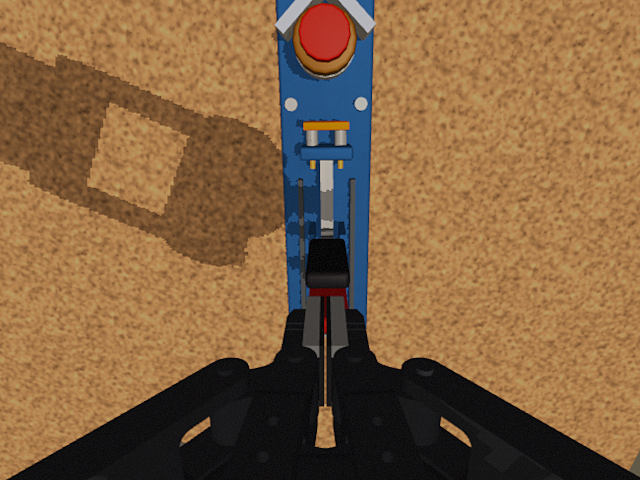

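The vial stands in the mouth of the V with its cap at (325,33). The pad's edge is at row 126 and the blue jaw at row 152. The handle top is around (327,275) and the trigger is just below it, next to my fingers.

```bash
cat >> h.py <<'E'
X=np.array([.2005,-.9797,0])   # clamp x axis (tool -x)
def cx(P,nest): return (P-nest)@X
E
python3 - <<'E'
from h import *
w=manip.grab_frame("wrist"); im=w["img"]
print(im[225:330:4,327].tolist())
c=-w["R"].T@w["t"]; print("cam",c)
for n,u,v,z in(("handletop near",327,264,.12),("handletop far",327,287,.12),("cap",325,33,.091),("plate L",277,2,.008),("plateR",375,2,.008),("padtop front",326,121.5,.045),("jawtop front",326,146,.045),("jawtop back",326,159,.045),("barL",321,200,.035),("barR",333,200,.035),("edgeL",288,300,.008),("edgeR",367,300,.008)): print(n,onz(w,u,v,z).round(4))
E
```

```text
[[155, 162, 171], [77, 82, 86], [92, 96, 102], [22, 24, 22], [6, 2, 9], [0, 4, 4], [8, 9, 13], [7, 14, 8], [8, 5, 7], [9, 12, 6], [12, 10, 11], [12, 14, 10], [11, 13, 9], [32, 28, 32], [35, 35, 41], [32, 29, 31], [19, 19, 42], [0, 2, 83], [16, 12, 5], [7, 9, 13], [15, 17, 19], [14, 16, 19], [3, 5, 6], [12, 8, 13], [11, 15, 13], [15, 17, 17], [6, 6, 7]]
cam [0.53319724 0.02608927 0.35146858]
handletop near [ 0.5519 -0.0628  0.12  ]
handletop far [ 0.5549 -0.0779  0.12  ]
cap [0.525 0.067 0.091]
plate L [0.4829 0.0937 0.008 ]
plateR [0.5551 0.108  0.008 ]
padtop front [0.5355 0.0173 0.045 ]
jawtop front [5.389e-01 2.000e-04 4.500e-02]
jawtop back [ 0.5408 -0.0091  0.045 ]
barL [ 0.5434 -0.0427  0.035 ]
barR [ 0.5528 -0.0409  0.035 ]
edgeL [ 0.5322 -0.1484  0.008 ]
edgeR [ 0.6048 -0.134   0.008 ]
```

Request:
move_arm([
  [-2.5,-0.06,0,0,0,0,-1],
  [-2.5,-0.06,0,0,0,0,-1],
  [-2.5,-0.06,0,0,0,0,-1],
  [-2.5,-0.06,0,0,0,0,-1],
  [0,0,0,0,6.25,0,-1],
  [0,0,0,0,6.25,0,-1],
  [0,0,0,0,6.25,0,-1],
  [0,0,0,0,6.25,0,-1],
  [0,0,0,0,0,0,-1],
  [-1.27,0,2.7,0,0,0,-1],
  [-1.27,0,2.7,0,0,0,-1],
  [-1.27,0,2.7,0,0,0,-1],
  [-0.8,0,1.8,0,0,0,-1],
  [-0.4,0,0.9,0,0,0,-1],
  [0,0,0,0,0,0,-1],
  [0,0,0,0,0,0,-1],
])

```text
time: 9.62
tool_pos: [0.5669, -0.147, 0.1099]
tool_rot: [-0.167, 0.618, 0.756, 0.137]
contact_force: [0.9, -0.2, 0.2]
gripper_width: -0.004
grasp_force: 0.0
```

```bash
python3 - <<'E'
from h import *
s,p,R=tool(); print(s["time"],p,s["contact_force"],R.round(3).tolist(),s["joint_pos"].round(2),need((.567,-.1352,.108)))
w=manip.grab_frame("wrist")
cv2.imwrite("pics/w5.png",w["img"])
E
```

```text
9.6167 [ 0.56692117 -0.14696252  0.10994329] [ 0.87804834 -0.24734206  0.21256452] [[-0.18, 0.98, -0.084], [0.889, 0.198, 0.414], [0.422, 0.0, -0.907]] [-0.52  0.24  1.69  0.32  1.51 -0.79] [0.96 0.24 0.66]
```

View pics/w5.png

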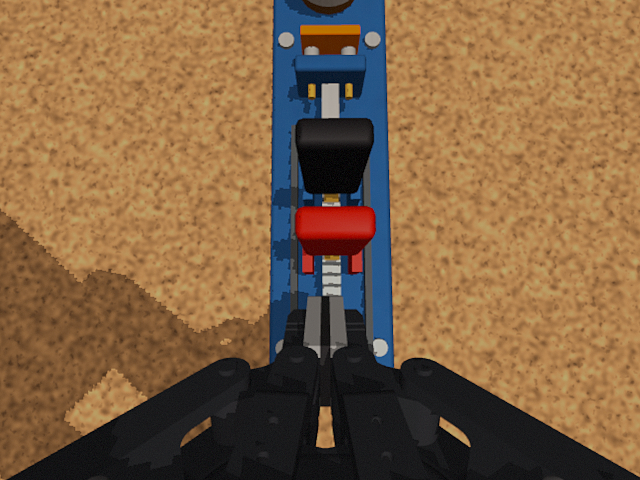

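This is a clear view of everything: trigger top at (335,220), handle top at (335,140), jaw at row 56, and the pad's front edge at row 26. My fingertips are at (327,297), about 3 mm left of the trigger's centre line.

```bash
cat >> h.py <<'E'
def edges(w):
    im=cv2.GaussianBlur(w["img"],(3,3),0).astype(float)
    u0=[int(round(proj(w,NEST+np.array([0,0,.037])+X*s)[0])) for s in (.06,)][0]
    return im[:,u0-14:u0+15].mean(1),u0
NEST=np.array([.5255,.0753,.008])
def sof(w,u,v,z): return (onz(w,u,v,z)-NEST)@X*1000
E
python3 - <<'E'
from h import *
w=manip.grab_frame("wrist"); p,u0=edges(w); print(u0)
for v in range(0,110): print(v,p[v].astype(int).tolist(),end=" ")
print()
for v in range(200,262,2): print(v,w["img"][v,335].tolist(),end=" ")
print([sof(w,335,v,.12).round(1) for v in(207,232,236)], (tool()[1]-NEST)@X*1000)
E
```

```text
331
0 [65, 72, 80] 1 [63, 71, 79] 2 [60, 68, 76] 3 [56, 64, 74] 4 [49, 58, 70] 5 [36, 48, 62] 6 [19, 33, 51] 7 [9, 25, 45] 8 [12, 26, 43] 9 [18, 29, 43] 10 [24, 31, 43] 11 [32, 34, 41] 12 [48, 40, 38] 13 [74, 50, 34] 14 [97, 61, 30] 15 [110, 68, 30] 16 [119, 74, 33] 17 [127, 80, 35] 18 [131, 82, 37] 19 [131, 83, 37] 20 [131, 82, 36] 21 [131, 82, 35] 22 [134, 82, 30] 23 [134, 83, 51] 24 [98, 90, 120] 25 [32, 103, 179] 26 [0, 111, 190] 27 [0, 112, 187] 28 [0, 112, 186] 29 [0, 113, 186] 30 [0, 114, 186] 31 [0, 115, 187] 32 [0, 109, 187] 33 [0, 88, 172] 34 [0, 58, 132] 35 [0, 38, 93] 36 [0, 35, 84] 37 [1, 37, 88] 38 [1, 37, 88] 39 [0, 37, 88] 40 [0, 37, 88] 41 [0, 37, 88] 42 [0, 36, 88] 43 [0, 37, 87] 44 [1, 36, 87] 45 [4, 38, 88] 46 [11, 43, 90] 47 [20, 50, 94] 48 [27, 56, 98] 49 [31, 58, 99] 50 [32, 59, 99] 51 [32, 59, 99] 52 [32, 58, 99] 53 [47, 59, 90] 54 [84, 65, 63] 55 [118, 75, 38] 56 [130, 81, 33] 57 [130, 82, 36] 58 [129, 82, 36] 59 [130, 82, 36] 60 [130, 82, 36] 61 [131, 83, 36] 62 [131, 83, 36] 63 [132, 83, 36] 64 [132, 84, 36] 65 [133, 84, 36] 66 [130, 82, 35] 67 [123, 77, 33
[... 676 characters left out ...]
 115] 106 [132, 123, 115] 107 [133, 124, 115] 108 [133, 124, 116] 109 [134, 125, 116] 
200 [47, 115, 154] 202 [180, 185, 190] 204 [169, 177, 170] 206 [0, 12, 170] 208 [3, 19, 177] 210 [5, 19, 188] 212 [15, 29, 187] 214 [23, 32, 188] 216 [28, 40, 188] 218 [30, 43, 188] 220 [33, 44, 188] 222 [36, 46, 188] 224 [38, 49, 188] 226 [38, 51, 188] 228 [39, 50, 188] 230 [30, 37, 188] 232 [8, 20, 179] 234 [0, 14, 167] 236 [0, 15, 136] 238 [5, 6, 81] 240 [5, 0, 74] 242 [3, 3, 74] 244 [7, 5, 73] 246 [3, 2, 74] 248 [0, 6, 70] 250 [1, 4, 72] 252 [5, 2, 72] 254 [14, 57, 96] 256 [40, 124, 165] 258 [115, 140, 167] 260 [128, 134, 136] [np.float64(181.0), np.float64(189.6), np.float64(190.9)] 227.22067002502754
```

Request:
move_arm([
  [-0.17,0.3,0.36,0,0,0,-1],
  [0.91,0,0.42,0,0,0,-1],
  [0.54,0,0.25,0,0,0,-1],
  [0,0,0,0,0,0,-1],
  [0,0,0,0,0,0,-1],
])

```text
time: 10.13
tool_pos: [0.5663, -0.131, 0.1056]
tool_rot: [-0.167, 0.618, 0.756, 0.137]
contact_force: [0.9, 0.6, 0.1]
gripper_width: -0.003
grasp_force: 0.0
```

```bash
cat >> h.py <<'E'
def cross(a,i,lvl):  # first subpixel crossing upward after i
    for k in range(i,len(a)-1):
        if (a[k]-lvl)*(a[k+1]-lvl)<=0 and a[k]!=a[k+1]: return k+(lvl-a[k])/(a[k+1]-a[k])
def rep():
    w=manip.grab_frame("wrist"); s,p,R=tool(); P,u0=edges(w)
    o=P[:,2]-P[:,0]; 
    bl=blobs(((P[:,2]>150)&(P[:,0]<60)).astype(np.uint8).reshape(-1,1),3)
    F=s["contact_force"]
    print("t %.2f tcp_s %.1f z %.3f F.X %.1f F %s"%(s["time"],(p-NEST)@X*1000,p[2],F@X,F.round(1)))
    if bl:
        r=bl[0][2]; v1=cross(o,max(r-4,0),40); r2=r+bl[0][4]; v2=cross(o,r2+4,0)
        a,b=sof(w,u0,v1,.045),sof(w,u0,v2,.045); print("pad v%.1f s%.1f jaw v%.1f s%.1f D %.1f"%(v1,a,v2,b,b-a))
    r=blobs(mask(w["img"],[(0,4),(174,180)],200,120,(270,100,400,330)),100)
    if r: print("trig front s %.1f"%sof(w,335,r[0][2],.12), r[0][:5])
    return w
E
python3 -c "
from h import *
rep()"
```

```text
t 10.18 tcp_s 210.6 z 0.106 F.X -0.9 F [-0.2  0.9  0.5]
pad v46.1 s61.2 jaw v76.8 s78.9 D 17.7
trig front s 180.1 (2621, 287, 251, 83, 34)
```

Request:
move_arm([
  [0.18,0,0.085,0,0,0,-1],
  [0.18,0,0.085,0,0,0,-1],
  [0.18,0,0.085,0,0,0,-1],
  [0.18,0,0.085,0,0,0,-1],
  [0.18,0,0.085,0,0,0,-1],
  [0.18,0,0.085,0,0,0,-1],
  [0,0,0,0,0,0,-1],
  [0,0,0,0,0,0,-1],
])

```text
time: 10.85
tool_pos: [0.5645, -0.1217, 0.1056]
tool_rot: [-0.166, 0.619, 0.756, 0.136]
contact_force: [0.2, -7.6, 0.4]
gripper_width: 0.003
grasp_force: 3.2
```

```bash
python3 -c "
from h import *
rep()"
```

```text
t 10.90 tcp_s 200.8 z 0.106 F.X 6.1 F [ 0.6 -6.1  0.6]
pad v55.7 s57.9 jaw v86.8 s75.6 D 17.7
trig front s 174.1 (2679, 286, 262, 84, 35)
```

Request:
move_arm([
  [0.18,0,0.085,0,0,0,-1],
  [0.18,0,0.085,0,0,0,-1],
  [0.18,0,0.085,0,0,0,-1],
  [0.18,0,0.085,0,0,0,-1],
  [0.14,0,0.065,0,0,0,-1],
  [0,0,0,0,0,0,-1],
  [0,0,0,0,0,0,-1],
])

```text
time: 11.48
tool_pos: [0.5628, -0.1136, 0.1057]
tool_rot: [-0.164, 0.619, 0.756, 0.135]
contact_force: [0.4, -10.3, -0.4]
gripper_width: 0.005
grasp_force: 5.0
```

```bash
python3 -c "
from h import *
rep()"
```

```text
t 11.53 tcp_s 192.6 z 0.106 F.X 9.6 F [ 0.1 -9.7 -0.6]
pad v54.4 s49.2 jaw v86.4 s67.5 D 18.2
trig front s 165.8 (2702, 286, 262, 84, 36)
```

Request:
move_arm([
  [-0.36,0,-0.17,0,0,0,-1],
  [-0.36,0,-0.17,0,0,0,-1],
  [-0.36,0,-0.17,0,0,0,-1],
  [-0.36,0,-0.17,0,0,0,-1],
  [-0.36,0,-0.17,0,0,0,-1],
  [0,0,0,0,0,0,-1],
  [0,0,0,0,0,0,-1],
  [0,0,0,0,0,0,-1],
])

```text
time: 12.2
tool_pos: [0.5659, -0.1296, 0.1052]
tool_rot: [-0.168, 0.618, 0.755, 0.137]
contact_force: [-0.5, 0.7, 0.4]
gripper_width: -0.002
grasp_force: 0.0
```

```bash
python3 -c "
from h import *
rep()"
```

```text
t 12.25 tcp_s 208.8 z 0.105 F.X -0.5 F [-0.5  0.4  0.2]
pad v27.8 s49.0 jaw v59.7 s67.6 D 18.6
trig front s 179.9 (2636, 287, 255, 83, 35)
```

Request:
move_arm([
  [0.18,0,0.085,0,0,0,-1],
  [0.18,0,0.085,0,0,0,-1],
  [0.18,0,0.085,0,0,0,-1],
  [0.18,0,0.085,0,0,0,-1],
  [0.18,0,0.085,0,0,0,-1],
  [0.18,0,0.085,0,0,0,-1],
  [0.18,0,0.085,0,0,0,-1],
  [0.18,0,0.085,0,0,0,-1],
  [0.18,0,0.085,0,0,0,-1],
  [0.18,0,0.085,0,0,0,-1],
  [0,0,0,0,0,0,-1],
  [0,0,0,0,0,0,-1],
])

```text
time: 13.25
tool_pos: [0.5628, -0.1136, 0.1055]
tool_rot: [-0.164, 0.619, 0.756, 0.135]
contact_force: [0.5, -10.6, -0.5]
gripper_width: 0.001
grasp_force: 5.4
```

```bash
python3 -c "
from h import *
rep()"
```

```text
t 13.30 tcp_s 192.5 z 0.106 F.X 10.9 F [  0.8 -11.   -0.5]
pad v33.4 s37.2 jaw v65.1 s55.5 D 18.3
trig front s 165.8 (2730, 286, 262, 84, 36)
```

Request:
move_arm([
  [-0.36,0,-0.17,0,0,0,-1],
  [-0.36,0,-0.17,0,0,0,-1],
  [-0.36,0,-0.17,0,0,0,-1],
  [-0.36,0,-0.17,0,0,0,-1],
  [-0.36,0,-0.17,0,0,0,-1],
  [0,0,0,0,4,0,-1],
  [0,0,0,0,4,0,-1],
  [0,0,0,0,0,0,-1],
  [0,0,0,0,0,0,-1],
])

```text
time: 14.05
tool_pos: [0.5659, -0.1301, 0.1047]
tool_rot: [-0.22, 0.608, 0.741, 0.18]
contact_force: [-0.4, -0.5, -0.5]
gripper_width: -0.003
grasp_force: 0.0
```

```bash
python3 -c "
from h import *
w=rep(); cv2.imwrite('pics/w6.png',w['img'])"
```

```text
t 14.10 tcp_s 209.1 z 0.105 F.X -0.2 F [-0.1  0.2 -0.8]
pad v49.0 s37.6 jaw v74.9 s55.7 D 18.1
trig front s 180.4 (2520, 288, 250, 82, 33)
```

View pics/w6.png

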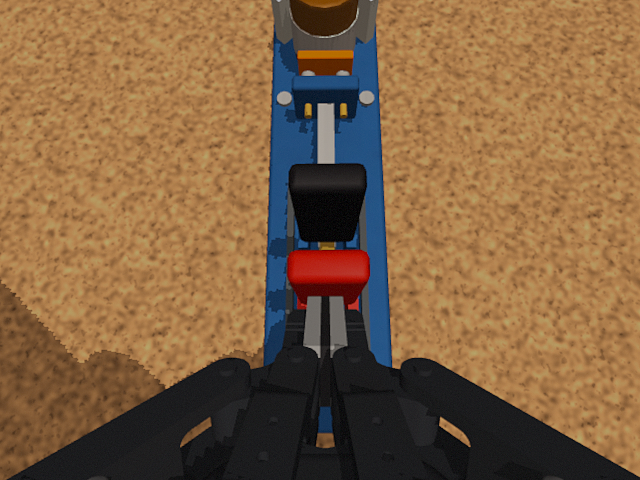

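The view shows the pad (row 49) a few mm short of the vial, which stands between the V walls. The trigger is at (328,268) with my fingertips just behind it.

Request:
move_arm([
  [0.154,0,0.1,0,0,0,-1],
  [0.154,0,0.1,0,0,0,-1],
  [0.154,0,0.1,0,0,0,-1],
  [0.154,0,0.1,0,0,0,-1],
  [0.154,0,0.1,0,0,0,-1],
  [0.154,0,0.1,0,0,0,-1],
  [0.154,0,0.1,0,0,0,-1],
  [0.154,0,0.1,0,0,0,-1],
  [0.154,0,0.1,0,0,0,-1],
  [0.154,0,0.1,0,0,0,-1],
  [0,0,0,0,0,0,-1],
  [0,0,0,0,0,0,-1],
])

```text
time: 15.1
tool_pos: [0.5631, -0.1148, 0.1056]
tool_rot: [-0.216, 0.608, 0.743, 0.178]
contact_force: [0.8, -12.2, -1.4]
gripper_width: -0.007
grasp_force: 5.5
```

```bash
sed -i 's/bl\[0\]/bl[-1]/g' h.py; python3 -c "
from h import *
w=rep(); cv2.imwrite('pics/w7.png',w['img'][:140,240:400]); P,u=edges(w); print([(i,*P[i].astype(int)) for i in range(15,80,1)])"
```

```text
t 15.15 tcp_s 193.8 z 0.106 F.X 10.7 F [  0.5 -10.8  -2.4]
pad v253.9 s149.3 jaw v369.3 s206.7 D 57.5
trig front s 166.2 (2495, 287, 255, 81, 33)
[(15, np.int64(7), np.int64(70), np.int64(127)), (16, np.int64(8), np.int64(72), np.int64(128)), (17, np.int64(12), np.int64(74), np.int64(130)), (18, np.int64(18), np.int64(78), np.int64(132)), (19, np.int64(25), np.int64(81), np.int64(134)), (20, np.int64(27), np.int64(78), np.int64(127)), (21, np.int64(23), np.int64(65), np.int64(107)), (22, np.int64(14), np.int64(47), np.int64(81)), (23, np.int64(8), np.int64(35), np.int64(64)), (24, np.int64(8), np.int64(32), np.int64(58)), (25, np.int64(8), np.int64(31), np.int64(55)), (26, np.int64(8), np.int64(30), np.int64(53)), (27, np.int64(7), np.int64(29), np.int64(53)), (28, np.int64(8), np.int64(30), np.int64(53)), (29, np.int64(8), np.int64(30), np.int64(53)), (30, np.int64(8), np.int64(29), np.int64(53)), (31, np.int64(7), np.int64(29), np.int64(53)), (32, np.int64(7), np.int64(29), np.int64(53)), (33, np.int64(7), np.int64(29), np.int64(53)), (34, np.int64(8), np.int64(30), np.int64(53)), 
[... 1454 characters left out ...]
4(0), np.int64(37), np.int64(91)), (66, np.int64(0), np.int64(37), np.int64(91)), (67, np.int64(0), np.int64(37), np.int64(91)), (68, np.int64(0), np.int64(37), np.int64(91)), (69, np.int64(0), np.int64(37), np.int64(90)), (70, np.int64(0), np.int64(37), np.int64(90)), (71, np.int64(0), np.int64(37), np.int64(90)), (72, np.int64(1), np.int64(37), np.int64(90)), (73, np.int64(4), np.int64(39), np.int64(91)), (74, np.int64(14), np.int64(46), np.int64(94)), (75, np.int64(24), np.int64(54), np.int64(99)), (76, np.int64(31), np.int64(60), np.int64(102)), (77, np.int64(37), np.int64(62), np.int64(103)), (78, np.int64(54), np.int64(63), np.int64(90)), (79, np.int64(87), np.int64(66), np.int64(60))]
```

```bash
cat >> h.py <<'E'
def rep():
    w=manip.grab_frame("wrist"); s,p,R=tool(); P,u0=edges(w); F=s["contact_force"]
    print("t %.2f tcp_s %.1f z %.3f F.X %.1f F %s"%(s["time"],(p-NEST)@X*1000,p[2],F@X,F.round(1)))
    q=P[:150]; b=blobs(((q[:,2]>150)&(q[:,0]<25)&(q[:,1]>75)).astype(np.uint8).reshape(-1,1),3)[-1]
    e=b[2]+b[4]-1; v0=cross(P[:,2],e-1,135); v2=cross(P[:,2]-P[:,0],e+4,0)
    a,c=sof(w,u0,v0,.045),sof(w,u0,v2,.045)
    print("pad top rows %d-%d back v%.1f s%.1f jaw v%.2f s%.1f D %.2f"%(b[2],e,v0,a,v2,c,c-a))
    r=blobs(mask(w["img"],[(0,4),(174,180)],200,120,(270,100,400,330)),100)
    print("trig front s %.1f"%sof(w,335,r[0][2],.12))
    return w
E
python3 -c "
from h import *
rep()"
```

```text
t 15.20 tcp_s 193.8 z 0.106 F.X 11.3 F [  0.3 -11.4  -1.5]
pad top rows 54-61 back v61.9 s32.2 jaw v78.60 s43.6 D 11.48
trig front s 166.2
```

Request:
move_arm([
  [-0.31,0,-0.2,0,0,0,-1],
  [-0.31,0,-0.2,0,0,0,-1],
  [-0.31,0,-0.2,0,0,0,-1],
  [-0.31,0,-0.2,0,0,0,-1],
  [-0.31,0,-0.2,0,0,0,-1],
  [0,0,0,0,0,0,-1],
  [0,0,0,0,0,0,-1],
  [0,0,0,0,0,0,-1],
])

```text
time: 15.87
tool_pos: [0.566, -0.1296, 0.1053]
tool_rot: [-0.22, 0.607, 0.742, 0.18]
contact_force: [-0.0, -1.1, 0.1]
gripper_width: -0.002
grasp_force: 0.0
```

```bash
python3 -c "
from h import *
w=rep(); cv2.imwrite('pics/w8.png',cv2.resize(w['img'][:140,240:400],None,fx=4,fy=4))"
```

```text
t 15.92 tcp_s 208.9 z 0.105 F.X 0.1 F [-0.4 -0.2  0.4]
pad top rows 36-42 back v43.3 s32.4 jaw v59.18 s43.8 D 11.40
trig front s 180.5
```

View pics/w8.png

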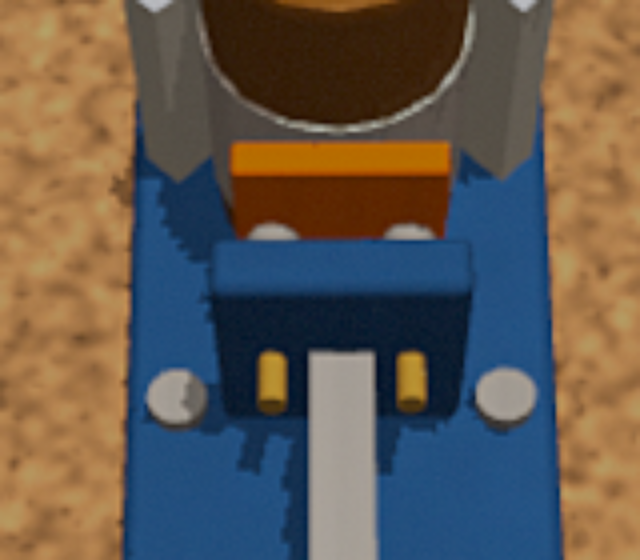

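The enlarged crop shows the pad against the vial, which sits between the V walls. The jaw is just behind it, with the springs still nearly free.

Request:
move_arm([
  [0.154,0,0.1,0,0,0,-1],
  [0.154,0,0.1,0,0,0,-1],
  [0.154,0,0.1,0,0,0,-1],
  [0.154,0,0.1,0,0,0,-1],
  [0.154,0,0.1,0,0,0,-1],
  [0.154,0,0.1,0,0,0,-1],
  [0,0,0,0,0,0,-1],
  [0,0,0,0,0,0,-1],
])

```text
time: 16.58
tool_pos: [0.5645, -0.122, 0.1055]
tool_rot: [-0.217, 0.608, 0.742, 0.178]
contact_force: [-0.3, -9.9, -2.2]
gripper_width: 0.007
grasp_force: 4.9
```

```bash
python3 -c "
from h import *
w=rep(); im=cv2.imread('pics/w6.png')
P,u=edges(dict(w,img=im)); q=P[:150]; b=blobs(((q[:,2]>150)&(q[:,0]<25)&(q[:,1]>75)).astype(np.uint8).reshape(-1,1),3)[-1]
e=b[2]+b[4]-1; v0=cross(P[:,2],e-1,135); v2=cross(P[:,2]-P[:,0],e+4,0); print('w6',b,v0,v2)
g=w
# w6 pose: same rotation; rebuild camera shifted by TCP difference
s,p,R=tool(); d=np.array([.5659,-.1301,.1047])-p; h=dict(w); h['t']=w['t']-w['R']@d
print(sof(h,u,v0,.045),sof(h,u,v2,.045),sof(h,u,v2,.045)-sof(h,u,v0,.045))"
```

```text
t 16.63 tcp_s 201.1 z 0.105 F.X 9.3 F [ 0.9 -9.3 -0. ]
pad top rows 43-49 back v50.5 s31.3 jaw v61.74 s39.2 D 7.93
trig front s 173.6
w6 (7, 0, 51, 1, 7, [0.0, 54.0]) 58.29291338582677 74.8629213483146
45.630078313213005 57.05292441436804 11.422846101155038
```

Request:
move_arm([
  [0.154,0,0.1,0,0,0,-1],
  [0.15,0,0.1,0,0,0,-1],
  [0,0,0,0,0,0,-1],
  [0,0,0,0,0,0,-1],
  [0,0,0,0,0,0,-1],
])

```text
time: 17.05
tool_pos: [0.564, -0.1196, 0.1055]
tool_rot: [-0.216, 0.609, 0.742, 0.177]
contact_force: [0.5, -13.8, -0.3]
gripper_width: -0.006
grasp_force: 6.6
```

```bash
python3 -c "
from h import *
w=rep(); rep()
g=manip.grab_frame('side'); f=manip.grab_frame('scene'); R=[(0,4),(174,180)]
q=blobs(mask(g['img'],R,200,60,(295,240,360,330)),30); p=blobs(mask(f['img'],R,200,60,(350,215,410,265)),30); print(p,q)
if p and q: c=tri(f,p[0][5],g,q[0][5]); print(c, (c-NEST)@X*1000)
b=blobs(mask(w['img'],R,150,60,(250,0,400,60)),20); print(b)"
```

```text
t 17.10 tcp_s 198.7 z 0.106 F.X 13.4 F [ -0.2 -13.7  -0.6]
pad top rows 46-52 back v53.2 s31.2 jaw v61.37 s36.9 D 5.72
trig front s 171.1
t 17.15 tcp_s 198.7 z 0.106 F.X 13.9 F [  1.  -14.   -1.1]
pad top rows 46-52 back v53.2 s31.2 jaw v61.38 s36.9 D 5.72
trig front s 171.1
[(101, 367, 227, 12, 12, [372.3, 232.1])] [(176, 314, 269, 15, 15, [321.2, 276.2])]
[0.5252571  0.07210433 0.08347929] 3.0820922041481236
[]
```

```bash
python3 -c "
from h import *
print(manip.job_done())"
```

```text
the job is handed in; nothing more can be done
None
```

I stood the vial in the nest, let go of it, and pumped the pad onto it; I handed the job in at about 17 s with the trigger still held at about 14 N and the springs pushed in about 5.7 of 12 mm. The camera measurements behind that figure could be off by about half a millimetre.

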